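# Load the spare column in its sloping rest and latch it

## Robot

A 6-joint arm with a two-finger parallel gripper is mounted at the origin on a cart in front of the work surface, level with it; the furniture and walls round the work are solid. World frame = base frame: x ahead of the robot, y to its left, z up, the work surface at z = 0. Lengths are in m, angles in degrees, forces in N, time in s.
With the tool pointing down it reaches from about 0.3 to 0.75 m from the base axis. Payload 8.5 kg.
Tool frame: the origin (TCP) lies midway between the tips of the shut fingers; the grasp point (between the pads) lies 19 mm behind it; z points along the fingers, y is the line along which they close (so a half turn about z gives the same grasp; the last joint's range is limited). The gripper opens to 85 mm and grips with 20 to 120 N. Pads are 22 mm wide; open, the fingers measure 114 mm over their backs; the gripper's body (76 mm by 85 mm) begins 54 mm behind the grasp point. The pads swing forward as they close: fully open they stand 13 mm farther back than shut.
Start: joints at [60.029, 21.807, 74.336, -0, 83.858, -12.336], TCP at [0.167, 0.524, 0.201] pointing down, gripper open.
Joint ranges: [-178.18, 178.18], [-50.72, 133.34], [12.68, 142.11], [-81.47, 261.47], [9.98, 163.14], [-165.26, 165.26]. Speed limits (degrees/s): [136.94, 136.94, 180, 180, 180, 180].

## Interface

Orientations are given as a 3x3 rotation matrix whose columns are the frame's x, y, z axes.
In Python, from rig import observe, optics, order, spotter gives the robot as it stands.
- The arm moves only by the tool move_arm, never from a script. Its argument "series" is text: rows parted by semicolons, each of 5 numbers parted by spaces: the shift along the tool's x, y, z in cm, then the turn about the tool's z in degrees, then the opening, from -1 (shut) to 1 (fully open). A call has 1 to 8 rows; each row is the pose to reach, as a shift and turn from the pose commanded when the call began, along the tool's axes at that moment; what a row does not reach only later rows make up. A row lasts 1/8 s, in which the tool goes at most 62.5 mm and 10.7 degrees, less where a joint would pass 70% of its speed; a pose out of reach is approached as far as the arm can. A call with a gripper value outside its range is refused whole. The fingers move at their own pace and stop on an object; "force" is the grip in N (left out, the last holds). Time passes only in rows, so rows that repeat a pose let the fingers close. It gives the time, the measured TCP pose, the force, the opening and the grip force at its end, in the units of the state.
- observe(): the state, without advancing time (a new reading comes with each control period).
- optics.get_image(name): name is "scene" or "top" or "wrist"; returns a dict with "pixels" (480x640x3 uint8, blue, green, red), "camera_matrix" (3x3 intrinsics, pixels), "rvec" (rotation vector, rad) and "tvec" (3), from world to camera coordinates, as OpenCV has them. Camera axes: x right, y down, z forward; pixel columns grow to the right and rows downward; lengths in m; the calibration is good to about 2 mm. The wrist camera is an equidistant fisheye: a pixel r from the principal point sees the ray r / f radians off the axis. A picture is of the moment at which its call begins. There is no depth.
- order.close_job(): hands the job in; it is judged then, once.
Trained networks look in the newest picture that a camera, given by its name, has taken for a name from the list of things; names that differ only in an ending like _2 or _b are one class to them, and where a whole thing is asked for, a point or a joint stands for the part that bears it (a point fixed in the world has none). Each returns a list of dicts, best first, with "score" (0 to 1); they miss things now and then, are a little off and sometimes report something else, mostly with a low value. They report only what shows in the picture. A call takes as long as a camera call.
- spotter.find_in(thing, camera): "point" ([x, y, z] in m, in world coordinates, good to about 4 mm: the middle of the surface that is visible of it).
- spotter.cut_out(thing, camera): "pixels" (480x640 bool, what is visible of it).
- spotter.mark_of(thing, camera): "point" ([x, y, z] in m, in world coordinates, good to about 4 mm: a listed point, or the origin of a listed thing).
The state is a dict: "time_s": time; "q": joint angles; "qvel": joint speeds; "joint_efforts": joint torques, N m; "position": TCP position; "tool_rot": TCP orientation; "ft_force": force on the tool from outside, world axes, zero at the start; "wrist_torque": the same for the moment, N m; "grip_width": finger opening in m; "gripper_force": force on a finger pad.
Only numpy, scipy, OpenCV 4.12 (cv2) and the standard library are available. Lean on these libraries where they do the work, as an engineer would, in place of code of your own. Each camera call takes 0.05 s, during which the arm holds its last target. There are 200 camera calls.

## Task

Put the spare steel column in the sloping rest: slide it downhill until its lower end is fully home in the socket and its upper part lies in the notch (either end may go first). Then press the sprung lever beside its upper end down until the catch clicks and holds it by itself. Leave the jar, the bottle, the beaker and the spanner on the bench where they are.

Things in the scene. Friction and masses are not known exactly. Their poses are not given: they have to be found in the camera images.
- column: Spare column: slim steel rod, 9.6 mm diameter, 282 mm long over all, a hexagonal fitting (16 mm wide, 19 mm high as it lies, 20 mm long) near each end, 109 to 129 mm from the middle, and beyond it a small plug 12 mm long. 0.22 kg. It lies on the bench, front right. y runs along the rod; origin on the bench, 9.5 mm under the rod's axis at its middle. Both ends are alike for this job.
- column_mid (a point): Middle of the column, on the rod's axis; its centre of mass.
- stand: Foot of the sloping rest: a grey base plate about 280 x 64 mm with a side plate under the lever, fixed to the bench. Origin on the bench below the rest's middle; x horizontal in the uphill direction, z up.
- rest: The sloping rest (bare aluminium), rising 30 degrees away from the robot. Origin = where the middle of the column's axis must be when home, 125 mm above the bench; x runs uphill along the column, y level to the left, z square to the slope, upward. Below the rod's axis, between socket and notch, 44 mm are free for fingers. Lever, hinge and catch are at x 122 to 152 mm, mostly right of the column.
- socket_mouth (a point): Mouth of the socket on the column's axis, at x = -97 mm in the rest's frame: a square tube, closed all round, inside y -10 to 10 and z -11 to 12 mm, with flared lips 5 mm farther uphill. It ends 32 mm deeper at a stop (x = -129 mm) on which the column's lower hexagonal fitting comes to rest; the plug goes through a slot in the stop.
- notch (a point): Middle of the notch on the column's axis, at x = 78 mm in the rest's frame: 16 mm long, open on top, 14 mm wide between its sides, bottom 5.2 mm below the axis, horns spreading up to 14 mm above it.
- lever (a joint): Lever angle (rad): 0 = up, where its spring holds it; about 0.70 = down, held by the catch; stop at 0.73. It turns about an axis along the rest's x. The catch is met near 0.42 and passed near 0.6 (about 10 N at the pad); let go before that, the lever springs up. As the pad goes down, a fork on the lever's left end rises behind the column's upper fitting, 2.5 mm clear of it when the column is home.
- lever_pad (a point): Where to press: middle of the top of the black ribbed thumb pad (24 x 25 mm) near the right end of the steel lever, 78.5 mm from the hinge. As the lever goes from up to latched it moves in an arc about 50 mm down, square to the slope, and 24 mm to the right.
- lever_hinge (a point): A point on the lever's hinge axis (axis along the rest's x), at 138, -30, -14 mm in the rest's frame.
- jar_frits: Bystander: small jar with black screw cap, 40 mm wide, 56 mm high, left of the rest. Origin in the middle of its underside.
- bottle_amber: Bystander: small bottle with blue cap, 56 mm wide, 104 mm high, behind to the right. Origin in the middle of its underside.
- beaker_b: Bystander: clear beaker, 72 mm wide, 85 mm high, right of the rest, behind the column. Origin in the middle of its underside.
- spanner: Bystander: flat steel spanner, 159 x 32 x 4 mm, right of the column. Origin under its middle.

How it is judged:
By the outcome, as a careful person would: the job done as asked, in the order asked, and still so for the second after the job is handed in, with the robot touching nothing.
It also fails if it takes over 51 s, if anything falls off the work surface, if the arm or the gripper's body presses on something with over 40 N, if the wrist force passes 120 N, or if a joint passes its speed limit or range.

## Working session

There is one attempt and no reset: what is moved stays moved. The work goes in short steps, Python scripts to look and compute and a tool call to move; the robot and the scene stay as the last step left them, time stands still between calls to the robot, and variables do not carry over. Pictures are saved under pics/ and viewed, at most 10 in all, crops included, and the job is handed in when it is done.

Besides the shell and the picture viewer there is one more tool, called after "Call:" as name(argument=value, ...), one argument or row to a line, values as JSON. move_arm: Moves the arm, as the interface text tells. Its arguments: {"type":"object","properties":{"series":{"type":"string"},"force":{"type":"number"}},"required":["series"]}

```bash
mkdir -p pics; cat > h.py <<'E'
from rig import observe, optics, order, spotter
import numpy as np, cv2
def save(cam,name,crop=None,scale=1):
    im=optics.get_image(cam); p=im["pixels"]
    if crop: p=p[crop[1]:crop[3],crop[0]:crop[2]]
    if scale!=1: p=cv2.resize(p,None,fx=scale,fy=scale,interpolation=cv2.INTER_CUBIC)
    cv2.imwrite("pics/"+name,p); return im
def proj(im,P):
    return cv2.projectPoints(np.array(P,float).reshape(-1,1,3),im["rvec"],im["tvec"],im["camera_matrix"],None)[0].reshape(-1,2)
def ray(im,px):
    R=cv2.Rodrigues(np.array(im["rvec"]))[0]; t=np.array(im["tvec"]).ravel()
    d=R.T@np.linalg.inv(im["camera_matrix"])@np.array([px[0],px[1],1.]); return -R.T@t,d
def onz(im,px,z):
    o,d=ray(im,px); return o+d*(z-o[2])/d[2]
E
python3 - <<'E'
from h import *
for c in("scene","top"):
    save(c,c+"1.png")
    for n in["column_mid","column","stand","rest","socket_mouth","notch","lever_pad","lever_hinge","jar_frits","bottle_amber","beaker_b","spanner"]:
        r=spotter.mark_of(n,c)
        print(c,n,[(np.round(a["point"],4).tolist(),round(a["score"],2)) for a in r[:2]])
s=observe();print(s)
E
```

```text
scene column_mid [([0.3975, -0.2872, 0.0084], 0.74)]
scene column [([0.4036, -0.2856, 0.0023], 0.9)]
scene stand [([0.5152, 0.0978, -0.0036], 0.87)]
scene rest [([0.5155, 0.0991, 0.1245], 0.82)]
scene socket_mouth [([0.4325, 0.1125, 0.0733], 0.98)]
scene notch [([0.5847, 0.0886, 0.1631], 0.76)]
scene lever_pad [([0.5905, -0.0042, 0.2312], 0.55)]
scene lever_hinge [([0.6342, 0.0436, 0.1789], 0.77)]
scene jar_frits [([0.3885, 0.2378, -0.001], 0.78)]
scene bottle_amber []
scene beaker_b [([0.5609, -0.1895, 0.003], 0.88)]
scene spanner [([0.3891, -0.4968, 0.0022], 0.75), ([0.5915, -0.0056, 0.2313], 0.56)]
top column_mid []
top column []
top stand []
top rest []
top socket_mouth []
top notch []
top lever_pad []
top lever_hinge []
top jar_frits []
top bottle_amber []
top beaker_b []
top spanner [([0.389, -0.4944, 0.0018], 0.7)]
{'time_s': 1.3, 'q': array([ 6.00278091e+01,  2.18068677e+01,  7.43340320e+01, -1.19476795e-03,
        8.38579692e+01, -1.23376041e+01]), 'qvel': array([ 0.07959608,  0.02222255,  0.10014531,  0.06776921, -0.02611444,
        0.02640804]), 'joint_efforts': array([ 1.60316482e-03, -4.48329806e+01, -2.31459528e+01, -1.32483960e-04,
        5.95916154e-04, -5.99376540e-05]), 'position': array([0.16664074, 0.52413983, 0.20103044]), 'tool_rot': array([[-9.53008643e-01,  3.02943107e-01,  2.78226351e-05],
       [ 3.02943107e-01,  9.53008643e-01,  6.74351633e-06],
       [-2.44723099e-05,  1.48553049e-05, -1.00000000e+00]]), 'ft_force': array([ 1.03649451, -0.1224399 , -0.38648773]), 'wrist_torque': array([-0.04068574, -0.02175146,  0.04005961]), 'gripper_force': 0.0, 'grip_width': 0.08540027526365211}
```

View pics/scene1.png

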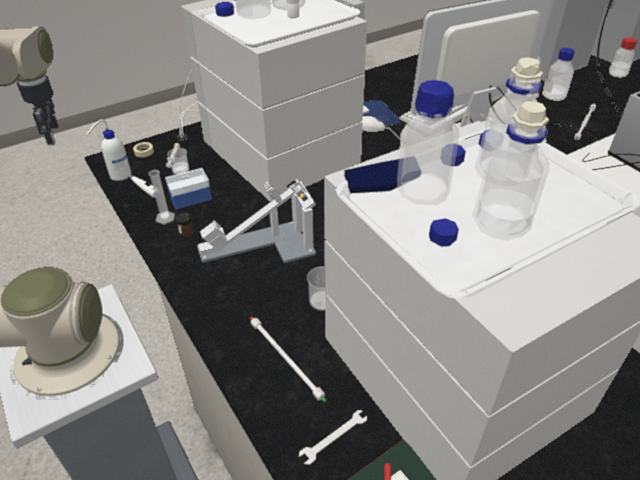

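View pics/top1.png

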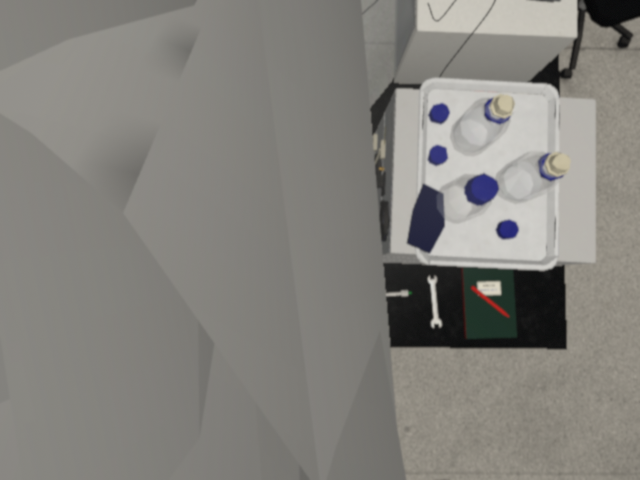

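```bash
python3 - <<'E'
from h import *
im=optics.get_image("scene")
m=spotter.cut_out("column","scene")[0]["pixels"]
ys,xs=np.nonzero(m)
P=np.array([onz(im,(x,y),.0095)[:2] for x,y in zip(xs,ys)])
c=P.mean(0);U,S,V=np.linalg.svd(P-c,full_matrices=False);t=(P-c)@V[0]
print(len(xs),c,V[0],t.min(),t.max(), "mid",c+V[0]*(t.min()+t.max())/2,"ang",np.degrees(np.arctan2(V[0][1],V[0][0])))
o,_=ray(im,(320,240));print("cam",o)
it=optics.get_image("top");o,_=ray(it,(320,240));print("topcam",o,proj(it,[[0,0,0],[.4,-.29,0],[.515,.1,.125],[.4,.1,0]]))
E
```

```text
582 [ 0.40316062 -0.29904798] [ 0.08449365 -0.99642402] -0.15195393142699185 0.1301232469713673 mid [ 0.40223834 -0.28817167] ang -85.15309143058529
cam [ 0.07419679 -0.94500026  1.00359784]
topcam [ 0.44430517 -0.11119088  1.48869739] [[265.26519044 433.19981817]
 [364.97480419 296.80057469]
 [229.3245468  254.39413419]
 [234.68175841 295.13120443]]
```

Call:
move_arm(
  series="-28.4 -35.5 0 40 1;-28.4 -35.5 0 40 1;-28.4 -35.5 0 40 1;-28.4 -35.5 0 40 1;-28.4 -35.5 0 40 1;-28.4 -35.5 0 40 1;-28.4 -35.5 0 40 1;-28.4 -35.5 0 40 1",
)

```text
time_s: 2.45
position: [0.3307, 0.0969, 0.2012]
tool_rot: [[-0.531, 0.847, 0.001], [0.847, 0.531, -0.0], [-0.001, 0.0, -1.0]]
ft_force: [-0.8, 0.7, -0.2]
grip_width: 0.0852
gripper_force: 0.0
```

Call:
move_arm(
  series="-40.4 -16.6 10 27.5 1;-40.4 -16.6 10 27.5 1;-40.4 -16.6 10 27.5 1;-40.4 -16.6 10 27.5 1;-40.4 -16.6 10 27.5 1;-40.4 -16.6 10 27.5 1;-40.4 -16.6 10 27.5 1;-40.4 -16.6 10 27.5 1",
)

```text
time_s: 3.45
position: [0.4056, -0.3334, 0.0997]
tool_rot: [[-0.082, 0.997, -0.001], [0.997, 0.082, 0.0], [0.0, -0.001, -1.0]]
ft_force: [-0.6, 0.2, -0.9]
grip_width: 0.0853
gripper_force: 0.0
```

```bash
python3 - <<'E'
from h import *
s=observe();print(s["position"],s["tool_rot"],s["ft_force"])
im=save("top","top2.png",(180,150,500,390),2.5)
for c in("top","scene"):
  for n in["column_mid","rest","socket_mouth","notch","lever_pad","lever_hinge","stand","bottle_amber"]:
    r=spotter.mark_of(n,c)
    print(c,n,[(np.round(a["point"],4).tolist(),round(a["score"],2)) for a in r[:2]])
r=spotter.cut_out("column","top")
if r:
    ys,xs=np.nonzero(r[0]["pixels"])
    P=np.array([onz(im,(x,y),.0095)[:2] for x,y in zip(xs,ys)])
    c=P.mean(0);U,S,V=np.linalg.svd(P-c,full_matrices=False);t=(P-c)@V[0]
    print(len(xs),c,V[0],t.min(),t.max(), "mid",c+V[0]*(t.min()+t.max())/2)
E
```

```text
[ 0.40561199 -0.33341704  0.09972727] [[-8.18789956e-02  9.96642107e-01 -5.83904727e-04]
 [ 9.96642184e-01  8.18792280e-02  3.85881154e-04]
 [ 4.32395075e-04 -5.50348521e-04 -9.99999755e-01]] [-0.55108463  0.20377467 -0.91287291]
top column_mid []
top rest []
top socket_mouth []
top notch []
top lever_pad [([0.3872, -0.4948, 0.0011], 0.45)]
top lever_hinge [([0.3904, -0.4946, 0.0009], 0.63)]
top stand []
top bottle_amber []
scene column_mid [([0.4012, -0.2847, 0.009], 0.81)]
scene rest [([0.5176, 0.1021, 0.1266], 0.78)]
scene socket_mouth [([0.4327, 0.1151, 0.0741], 0.71)]
scene notch [([0.5819, 0.0844, 0.1627], 0.63)]
scene lever_pad [([0.591, -0.0046, 0.2321], 0.41)]
scene lever_hinge [([0.6342, 0.0417, 0.1801], 0.62)]
scene stand [([0.5164, 0.0994, -0.0026], 0.8)]
scene bottle_amber []
```

View pics/top2.png

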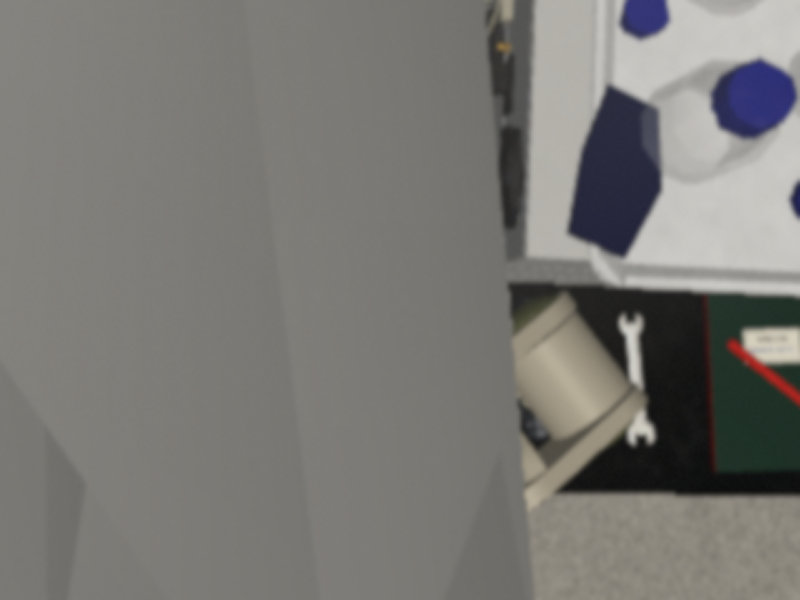

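```bash
cat >> h.py <<'E'
def wray(im,px):
    K=im["camera_matrix"];R=cv2.Rodrigues(np.array(im["rvec"]))[0]; t=np.array(im["tvec"]).ravel()
    a=(px[0]-K[0,2])/K[0,0];b=(px[1]-K[1,2])/K[1,1];th=np.hypot(a,b)
    d=np.array([a/th*np.sin(th),b/th*np.sin(th),np.cos(th)]) if th>0 else np.array([0,0,1.])
    return -R.T@t,R.T@d
def wproj(im,P):
    K=im["camera_matrix"];R=cv2.Rodrigues(np.array(im["rvec"]))[0]; t=np.array(im["tvec"]).ravel()
    c=R@np.asarray(P,float)+t;th=np.arctan2(np.hypot(c[0],c[1]),c[2]);u=c[:2]/np.hypot(c[0],c[1])*th
    return np.array([K[0,2]+K[0,0]*u[0],K[1,2]+K[1,1]*u[1]])
def wonz(im,px,z):
    o,d=wray(im,px);return o+d*(z-o[2])/d[2]
def colfit(cam,z=.0095):
    im=optics.get_image(cam);r=spotter.cut_out("column",cam)
    if not r: print("none");return
    f=wonz if cam=="wrist" else onz
    ys,xs=np.nonzero(r[0]["pixels"]);P=np.array([f(im,(x,y),z)[:2] for x,y in zip(xs,ys)])
    c=P.mean(0);U,S,V=np.linalg.svd(P-c,full_matrices=False);t=(P-c)@V[0]
    print(cam,r[0]["score"],len(xs),V[0],t.min(),t.max(),"mid",c+V[0]*(t.min()+t.max())/2)
E
python3 - <<'E'
from h import *
im=save("wrist","w1.png");colfit("wrist");colfit("scene");print(im["camera_matrix"],wray(im,(320,241)))
for n in["column_mid","column"]:
    print(n,[(np.round(a["point"],4).tolist(),round(a["score"],2)) for a in spotter.mark_of(n,"wrist")[:2]])
E
```

```text
wrist 0.95 5209 [-0.08443869  0.99642868] -0.14241949103397575 0.12915033242189158 mid [ 0.4010729  -0.29101404]
scene 0.83 374 [ 0.08611075 -0.99628557] -0.17823972041973937 0.09853656509526408 mid [ 0.40214626 -0.28957411]
[[371.64829954   0.         318.52870315]
 [  0.         371.64829954 242.24768728]
 [  0.           0.           1.        ]] (array([ 0.39820033, -0.26029276,  0.27509768]), array([ 0.02713051, -0.26771625, -0.96311575]))
column_mid [([0.4022, -0.2896, 0.0089], 0.56)]
column [([0.403, -0.2886, -0.0063], 0.67)]
```

View pics/w1.png

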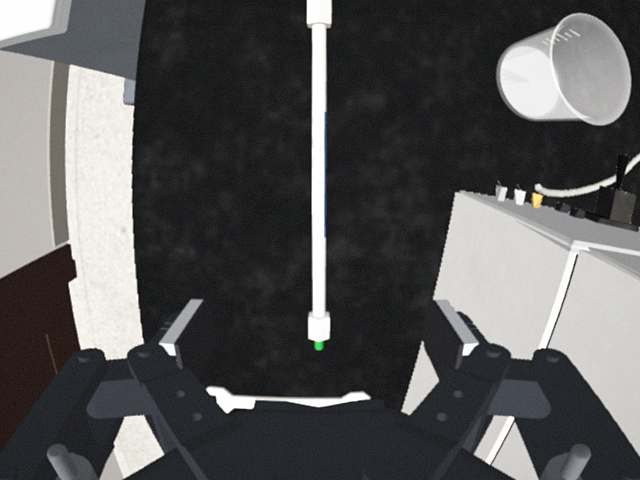

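Call:
move_arm(
  series="0 0 5 0 1;0 0 8.8 0 0.2;0 0 9.6 0 0;0 0 9.6 0 -0.6;0 0 9.6 0 -1;0 0 9.6 0 -1;0 0 9.6 0 -1;0 0 9.6 0 -1",
  force=20,
)

```text
time_s: 5.7
position: [0.4058, -0.3304, 0.0053]
tool_rot: [[-0.085, 0.996, 0.0], [0.996, 0.085, -0.0], [-0.0, 0.0, -1.0]]
ft_force: [0.3, -0.3, -0.3]
grip_width: -0.0003
gripper_force: 0.0
```

```bash
python3 - <<'E'
from h import *
im=save("wrist","w2.png");colfit("wrist");colfit("scene");s=observe();print(s["position"],s["grip_width"],s["gripper_force"],s["ft_force"])
E
```

```text
wrist 0.67 6390 [-0.08556128  0.99633291] -0.1407051992189895 0.07418329735741767 mid [ 0.40184076 -0.30056986]
scene 0.94 459 [ 0.0829752  -0.99655161] -0.15736472329338988 0.125265280699308 mid [ 0.40212109 -0.28845728]
[ 0.40576156 -0.33033718  0.00502849] 0.00017729261410791983 0.0 [-0.23084243 -0.0659264  -0.13585116]
```

View pics/w2.png

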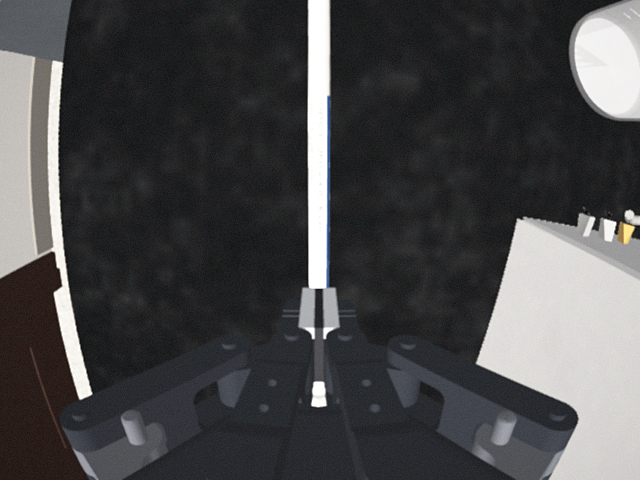

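```bash
python3 - <<'E'
import cv2
a=cv2.imread("pics/w2.png")[260:420,220:420];cv2.imwrite("pics/w2c.png",cv2.resize(a,None,fx=3.7,fy=3.7,interpolation=cv2.INTER_CUBIC))
E
```

```text
(no output)
```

View pics/w2c.png

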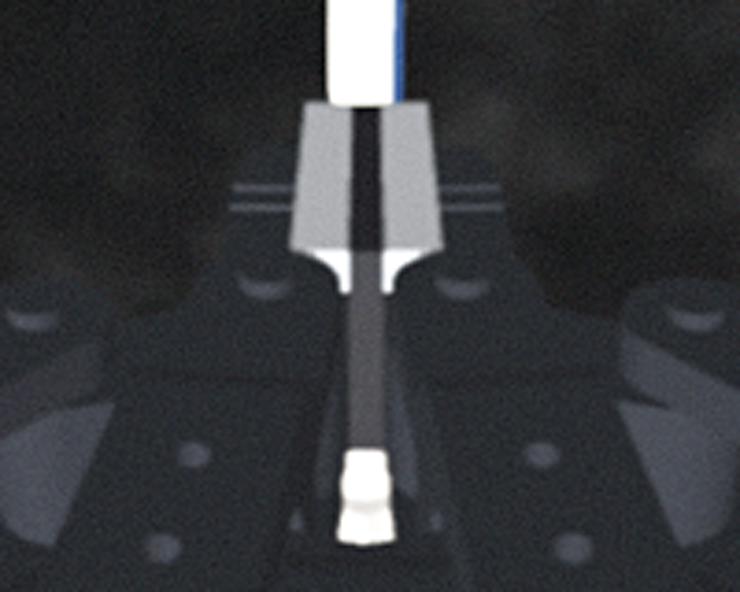

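Call:
move_arm(
  series="0 0 -2 0 -1;0 0 -4 0 -1;0 0 -4 0 -1",
  force=20,
)

```text
time_s: 6.32
position: [0.4062, -0.3309, 0.046]
tool_rot: [[-0.085, 0.996, 0.002], [0.996, 0.085, -0.002], [-0.002, 0.001, -1.0]]
ft_force: [0.2, -0.1, -0.4]
grip_width: -0.0001
gripper_force: 0.0
```

```bash
python3 - <<'E'
from h import *
im=save("wrist","w3.png");colfit("wrist");colfit("scene");s=observe();print(s["position"],s["grip_width"],s["gripper_force"],s["ft_force"],s["wrist_torque"])
E
```

```text
wrist 0.9 5094 [-0.08507413  0.99637462] -0.1636746506941133 0.08726238980002496 mid [ 0.40208148 -0.30292628]
scene 0.84 538 [ 0.08201584 -0.99663103] -0.16402927120503794 0.11985635614527541 mid [ 0.40230402 -0.28907123]
[ 0.40549606 -0.33000799  0.04421785] -4.954856645557245e-05 0.0 [-0.38556783  0.79486611  0.22546843] [0.00771624 0.02871272 0.01044031]
```

View pics/w3.png

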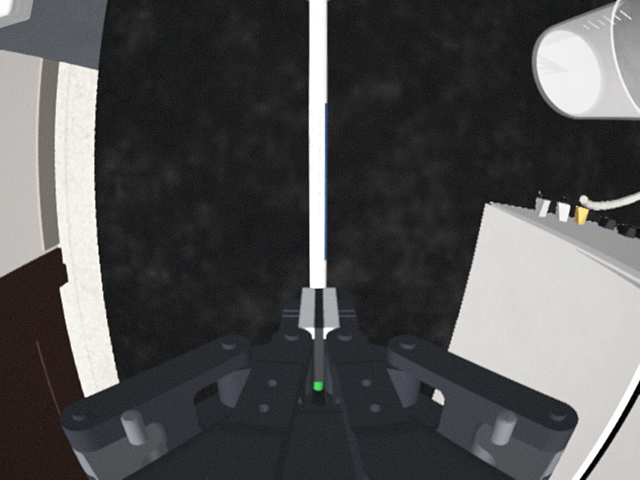

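```bash
python3 - <<'E'
from h import *
im=optics.get_image("wrist");s=observe();R=s["tool_rot"];p=s["position"]
for dx in(0,.011):
  for dz in(-.019,-.01,0,.005,.01): print(dx,dz,wproj(im,p+R@np.array([dx,0,dz])).round(1),wproj(im,p+R@np.array([dx,.0113,dz])).round(1))
E
```

```text
0 -0.019 [322.  298.4] [346.7 298.3]
0 -0.01 [321.8 290.7] [345.4 290.6]
0 0 [321.6 282.8] [344.  282.8]
0 0.005 [321.6 279.2] [343.4 279.2]
0 0.01 [321.5 275.8] [342.8 275.7]
0.011 -0.019 [322.1 276. ] [347.3 275.9]
0.011 -0.01 [321.9 269.1] [345.9 269.1]
0.011 0 [321.7 262.2] [344.5 262.2]
0.011 0.005 [321.6 259. ] [343.9 259. ]
0.011 0.01 [321.5 256. ] [343.2 256. ]
```

Call:
move_arm(
  series="0 0 3 0 -1;0 0 4.0 0 -1;0 0 4.3 0 -1;0 0 4.6 0 -1;0 0 4.6 0 -1",
)

```text
time_s: 7.25
position: [0.4059, -0.3305, -0.0006]
tool_rot: [[-0.085, 0.996, 0.0], [0.996, 0.085, -0.0], [-0.001, 0.0, -1.0]]
ft_force: [-0.2, -0.0, -0.4]
grip_width: -0.0
gripper_force: 0.0
```

Call:
move_arm(
  series="0 0 0.3 0 -1;0 0 0.6 0 -1;0 0 0.6 0 -1",
)

```text
time_s: 7.62
position: [0.4057, -0.3302, -0.0072]
tool_rot: [[-0.085, 0.996, -0.0], [0.996, 0.085, 0.0], [0.0, -0.0, -1.0]]
ft_force: [0.2, 0.4, -0.1]
grip_width: -0.0002
gripper_force: 0.0
```

Call:
move_arm(
  series="0 0 0.3 0 -1;0 0 0.6 0 -1;0 0 0.6 0 -1",
)

```text
time_s: 8.0
position: [0.4057, -0.3302, -0.0133]
tool_rot: [[-0.085, 0.996, -0.0], [0.996, 0.085, 0.0], [0.0, -0.0, -1.0]]
ft_force: [-0.0, -0.0, 0.1]
grip_width: -0.0001
gripper_force: 0.0
```

Call:
move_arm(
  series="0 0 0.2 0 -1;0 0 0.4 0 -1;0 0 0.4 0 -1",
)

```text
time_s: 8.38
position: [0.4059, -0.3304, -0.0162]
tool_rot: [[-0.085, 0.996, 0.0], [0.996, 0.085, -0.001], [-0.001, 0.0, -1.0]]
ft_force: [-1.0, 2.0, 8.9]
grip_width: 0.0003
gripper_force: 4.7
```

Call:
move_arm(
  series="0 0 -1 0 0;0 0 -1 0 0;0 0 -1 0 0;0 0 0.3 0 0;0 0 0.8 0 -0.5;0 0 0.8 0 -1;0 0 0.8 0 -1;0 0 0.8 0 -1",
  force=20,
)

```text
time_s: 9.38
position: [0.4058, -0.3303, -0.0249]
tool_rot: [[-0.085, 0.996, -0.0], [0.996, 0.085, 0.0], [0.0, -0.0, -1.0]]
ft_force: [0.4, -0.6, -2.1]
grip_width: 0.0081
gripper_force: 21.3
```

Call:
move_arm(
  series="0 0 -1 0 -1;0 0 -2 0 -1;0 0 -4 0 -1;0 0 -6 0 -1;0 0 -8 0 -1;0 0 -9 0 -1;0 0 -9 0 -1",
)

```text
time_s: 10.25
position: [0.4059, -0.3305, 0.0656]
tool_rot: [[-0.085, 0.996, 0.001], [0.996, 0.085, -0.001], [-0.001, 0.001, -1.0]]
ft_force: [0.4, -0.2, -2.9]
grip_width: 0.0083
gripper_force: 21.3
```

```bash
python3 - <<'E'
from h import *
im=optics.get_image("scene");s=observe();R=s["tool_rot"];p=s["position"]
print(p,s["grip_width"],s["gripper_force"],s["ft_force"],s["wrist_torque"])
m=spotter.cut_out("column","scene");a=im["pixels"][250:430,200:400].copy()
cv2.imwrite("pics/s2.png",cv2.resize(a,None,fx=3.3,fy=3.3,interpolation=cv2.INTER_CUBIC))
g=p+np.array([0,0,.037])
d0=np.array([-.0845,.9964,0]) # toward red end
for ang in(0,10,20,30,45,60):
    d=d0*np.cos(np.radians(ang))+np.array([0,0,-np.sin(np.radians(ang))])
    print(ang,proj(im,[g+d*.183,g-d*.099]).round(0).tolist())
if m:
    ys,xs=np.nonzero(m[0]["pixels"]);print(m[0]["score"],xs.min(),ys[xs.argmin()],xs.max(),ys[xs.argmax()],ys.min(),ys.max())
E
```

```text
[ 0.40566902 -0.33020951  0.06495634] 0.008408233536169823 21.281474232673645 [-0.15033535 -0.14056183 -2.84279033] [-0.031832    0.02426334 -0.01704527]
0 [[247.0, 290.0], [325.0, 375.0]]
10 [[249.0, 301.0], [324.0, 369.0]]
20 [[252.0, 312.0], [323.0, 362.0]]
30 [[256.0, 323.0], [321.0, 355.0]]
45 [[264.0, 342.0], [315.0, 343.0]]
60 [[274.0, 360.0], [309.0, 330.0]]
0.63 248 293 325 372 293 374
```

View pics/s2.png

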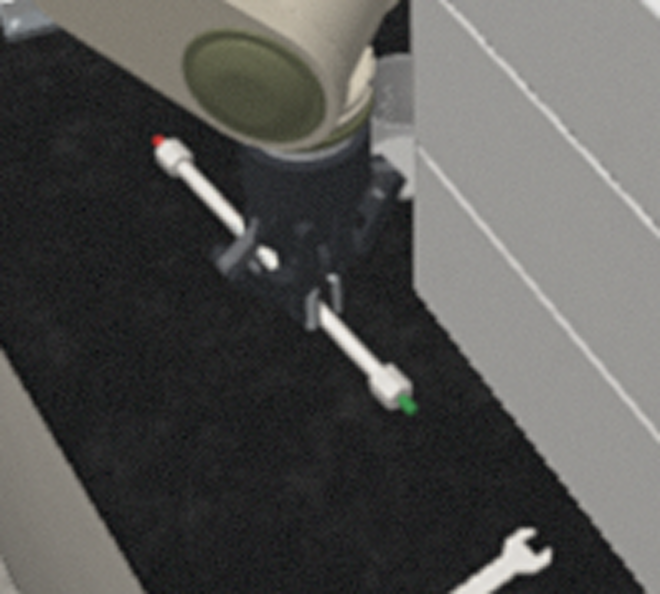

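Call:
move_arm(
  series="0 0 5 0 -1;0 0 8 0 -1;0 0 9 0 -1;0 0 9 0 0;0 0 9 0 0;0 0 9 0 0;4.6 0 9 0 0;9.2 0 9 0 0",
)

```text
time_s: 11.35
position: [0.3979, -0.2379, -0.0246]
tool_rot: [[-0.084, 0.996, 0.001], [0.996, 0.084, -0.001], [-0.001, 0.001, -1.0]]
ft_force: [0.1, 0.6, 0.1]
grip_width: 0.0424
gripper_force: 0.0
```

Call:
move_arm(
  series="0 0 0 0 0;0 0 0 0 -0.6;0 0 0 0 -1;0 0 0 0 -1;0 0 0 0 -1",
  force=40,
)

```text
time_s: 11.98
position: [0.3985, -0.2397, -0.0247]
tool_rot: [[-0.084, 0.996, 0.001], [0.996, 0.084, -0.002], [-0.002, 0.001, -1.0]]
ft_force: [1.6, -3.1, 2.3]
grip_width: 0.0078
gripper_force: 39.1
```

```bash
python3 - <<'E'
from h import *
s=observe();print(s["position"],s["tool_rot"][:,0],s["grip_width"],s["gripper_force"],s["ft_force"]);colfit("scene")
for n in["column_mid"]: print([np.round(a["point"],4).tolist() for a in spotter.mark_of(n,"scene")])
E
```

```text
[ 0.39849131 -0.23974421 -0.02472849] [-0.08427234  0.99644128 -0.00171594] 0.0077674068553944065 39.093974232673645 [ 1.61105235 -3.06255498  2.3087117 ]
none
[[0.3992, -0.2833, 0.0093], [0.4046, -0.2847, 0.0023]]
```

Call:
move_arm(
  series="0 0 -6 0 -1;0 0 -12 0 -1;0 0 -18 0 -1;0 0 -24 0 -1;4 0 -27 0 -1;8 0 -27 0 -1",
)

```text
time_s: 12.88
position: [0.391, -0.1579, 0.2462]
tool_rot: [[-0.084, 0.996, 0.001], [0.996, 0.084, -0.001], [-0.001, 0.001, -1.0]]
ft_force: [0.8, 1.0, -2.8]
grip_width: 0.0072
gripper_force: 39.5
```

```bash
cat > restfit.py <<'E'
from h import *
from scipy.optimize import least_squares
loc={"rest":(0,0,0),"socket_mouth":(-97,0,0),"notch":(78,0,0),"lever_hinge":(138,-30,-14),"lever_pad":(137,-84.5,42.5)}
def w(p,l):
    x,y,z=np.array(l)/1000.;h=x*.8660-z*.5;v=x*.5+z*.8660;c,s=np.cos(p[2]),np.sin(p[2])
    return np.array([p[0]+h*c-y*s,p[1]+h*s+y*c,.125+v])
def fit(obs):
    r=least_squares(lambda p:np.concatenate([(w(p,l)-m)*1000 for l,m in obs]),[.516,.1,-.17],loss="soft_l1",f_scale=4)
    return r.x
def collect(cams,names=loc,n=2):
    obs=[]
    for c in cams:
        for _ in range(n):
            optics.get_image(c)
            for k in names:
                r=spotter.mark_of(k,c)
                if r and r[0]["score"]>.3 and np.linalg.norm(np.array(r[0]["point"])-w([.516,.1,-.17],loc[k]))<.03: obs.append((loc[k],np.array(r[0]["point"])))
    return obs
E
python3 - <<'E'
from restfit import *
o=[((0,0,0),(.5155,.0991,.1245)),((0,0,0),(.5176,.1021,.1266)),((78,0,0),(.5847,.0886,.1631)),((78,0,0),(.5819,.0844,.1627)),((-97,0,0),(.4325,.1125,.0733)),((-97,0,0),(.4327,.1151,.0741)),((138,-30,-14),(.6342,.0436,.1789)),((138,-30,-14),(.6342,.0417,.1801)),((137,-84.5,42.5),(.5905,-.0042,.2312)),((137,-84.5,42.5),(.591,-.0046,.2321))]
print(fit(o))
o2=collect(["scene"],["rest","socket_mouth","notch","lever_hinge"],1);print(len(o2),fit(o+o2))
o+=o2
p=fit(o);print(np.degrees(p[2]))
for l,m in o: print(l,((w(p,l)-m)*1000).round(1))
s=observe();print(s["time_s"],s["position"],s["grip_width"])
E
```

```text
[ 0.51563603  0.09873579 -0.20830942]
4 [ 0.51547448  0.0992445  -0.20945041]
-12.000624651826978
(0, 0, 0) [-0.   0.1  0.5]
(0, 0, 0) [-2.1 -2.9 -1.6]
(78, 0, 0) [-3.2 -3.4  0.9]
(78, 0, 0) [-0.4  0.8  1.3]
(-97, 0, 0) [0.8 4.2 3.2]
(-97, 0, 0) [0.6 1.6 2.4]
(138, -30, -14) [-1.2 -0.   3. ]
(138, -30, -14) [-1.2  1.9  1.8]
(137, -84.5, 42.5) [ 2.7  0.5 -0.9]
(137, -84.5, 42.5) [ 2.2  0.9 -1.8]
(0, 0, 0) [-2.2  0.   1.8]
(-97, 0, 0) [ 4.1 -2.   3.1]
(78, 0, 0) [ 0.2 -0.6 -0.5]
(138, -30, -14) [ 0.4 -1.3  1.3]
13.125 [ 0.39087292 -0.15883241  0.24441648] 0.007067571395891907
```

Call:
move_arm(
  series="28.6 1.4 0 0 -1;28.6 1.4 0 0 -1;28.6 1.4 0 0 -1;28.6 1.4 0 -10 -1;28.6 1.4 0 -20 -1;28.6 1.4 0 -30 -1;28.6 1.4 0 -40 -1;28.6 1.4 0 -50 -1",
)

```text
time_s: 14.12
position: [0.3812, 0.1267, 0.2443]
tool_rot: [[-0.821, 0.571, -0.002], [0.571, 0.821, -0.0], [0.002, -0.001, -1.0]]
ft_force: [-1.3, 0.5, -1.8]
grip_width: 0.0071
gripper_force: 39.5
```

Call:
move_arm(
  series="0 0 0 -10 -1;0 0 2 -20 -1;0 0 4 -23.2 -1;0 0 4 -23.2 -1;0 0 4 -23.2 -1",
)

```text
time_s: 14.75
position: [0.3814, 0.1269, 0.2054]
tool_rot: [[-0.978, 0.209, 0.0], [0.209, 0.978, -0.0], [-0.0, -0.0, -1.0]]
ft_force: [0.9, 0.3, -1.6]
grip_width: 0.0077
gripper_force: 39.5
```

```bash
python3 - <<'E'
from restfit import *
s=observe();print(s["time_s"],s["position"],s["tool_rot"],s["grip_width"],s["ft_force"])
im=save("wrist","w4.png")
o=[]
o+=collect(["wrist"],n=1)
for l,m in o: print(l,m.round(4))
if o: p=fit(o);print(p,np.degrees(p[2]))
E
```

```text
14.75 [0.38143534 0.12690435 0.20543246] [[-9.78007913e-01  2.08567725e-01  1.62150848e-04]
 [ 2.08567719e-01  9.78007926e-01 -4.75985589e-05]
 [-1.68512338e-04 -1.27323346e-05 -9.99999986e-01]] 0.007702159309795253 [ 0.8630373   0.27744604 -1.59659552]
(0, 0, 0) [0.5124 0.1005 0.1236]
(-97, 0, 0) [0.4347 0.1143 0.0759]
[ 0.51491593  0.10012373 -0.17411877] -9.976270803895757
```

View pics/w4.png

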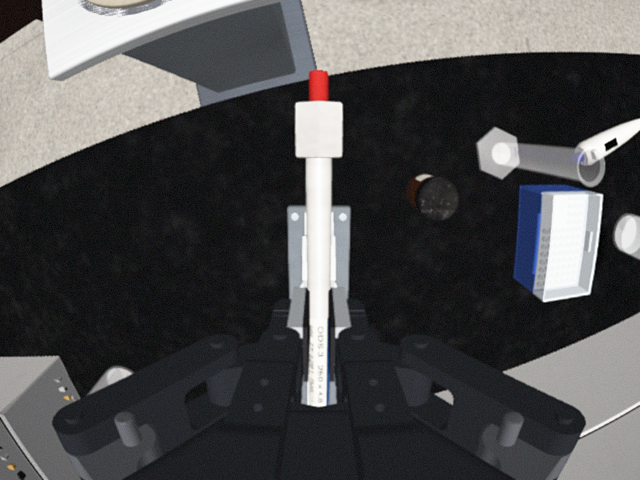

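```bash
python3 - <<'E'
from h import *
im=optics.get_image("wrist");g=cv2.GaussianBlur(cv2.cvtColor(im["pixels"],cv2.COLOR_BGR2GRAY),(3,3),0).astype(float)
print(g[250,270:370:3].astype(int))
for z in(.004,.008,.012):
    E=[[],[]]
    for v in range(216,292,3):
        row=g[v];th=75
        l=next(u for u in range(265,320) if row[u]>th);r=next(u for u in range(375,320,-1) if row[u]>th)
        lu=l-1+(th-row[l-1])/(row[l]-row[l-1]);ru=r+1-(th-row[r+1])/(row[r]-row[r+1])
        E[0].append(wonz(im,(lu,v),z)[:2]);E[1].append(wonz(im,(ru,v),z)[:2])
    out=[]
    for e in E:
        e=np.array(e);k=np.polyfit(e[:,0],e[:,1],1,);res=np.std(e[:,1]-np.polyval(k,e[:,0]));out.append((np.degrees(np.arctan(k[0])),np.polyval(k,.42),res*1000))
    f=np.array([wonz(im,(u,next(v for v in range(190,230) if g[v,u]>75)-.5,),z)[:2] for u in (*range(292,304,2),*range(336,349,2))])
    kf=np.polyfit(f[:,1],f[:,0],1)
    a=np.radians(np.mean([o[0] for o in out]));yc=np.mean([o[1] for o in out]);W=abs(out[0][1]-out[1][1])*np.cos(a)
    print(z,np.round(out,4).tolist(),"W",W,"yaw",np.degrees(a),"y@.42",yc,"front",f.mean(0),"frontyaw",-np.degrees(np.arctan(kf[0])))
# rod axis in image (grip to red hex)
rod=[]
for v in range(165,300,5):
    us=[u for u in range(295,345) if g[v,u]>190];rod.append((np.mean(us),v,len(us)))
print(np.round(rod,1).tolist()[::6])
s=observe()
P=np.array([wonz(im,(u,v),s["position"][2]+.0345)[:2] for u,v,_ in rod]);k=np.polyfit(P[:,0],P[:,1],1);print("rod yaw",np.degrees(np.arctan(k[0])),"y at gripx",np.polyval(k,s["position"][0]),s["position"])
E
```

```text
[ 23  26  26  27  25  21 118 163 160 158 158 243 228 225 241 247 252 250
 243 234 222 246 168 166 165 164 126  19  18  16  21  20  19  20]
0.004 [[-12.3006, 0.0859, 0.1299], [-12.091, 0.1532, 0.1239]] W 0.0657863443147421 yaw -12.195763909995478 y@.42 0.11958219261870948 front [0.37833651 0.13168118] frontyaw -12.16952338400173
0.008 [[-12.3006, 0.0863, 0.1285], [-12.091, 0.1529, 0.1226]] W 0.06508955801828625 yaw -12.195763909995478 y@.42 0.11957714514999762 front [0.37762337 0.13179729] frontyaw -12.169523384001769
0.012 [[-12.3006, 0.0866, 0.1271], [-12.091, 0.1525, 0.1213]] W 0.0643927717218304 yaw -12.195763909995447 y@.42 0.11957209768128577 front [0.37691022 0.1319134 ] frontyaw -12.169523384001772
[[318.5, 165.0, 24.0], [318.5, 195.0, 24.0], [318.5, 225.0, 30.0], [318.5, 255.0, 34.0], [318.0, 285.0, 37.0]]
rod yaw -12.097267239399066 y at gripx 0.12790755967792303 [0.38093225 0.12723375 0.20520924]
```

```bash
cat >> h.py <<'E'
def redtip():
    "pixel rows of the red/hex border and red tip along the rod in the wrist view"
    im=optics.get_image("wrist");p=im["pixels"].astype(int)
    m=(p[...,2]>120)&(p[...,1]<70)&(p[...,0]<70);m[:, :250]=0;m[:,390:]=0;m[260:]=0
    ys,xs=np.nonzero(m)
    return im,(xs.mean(),ys.min()-.5,ys.max()+.5,len(xs)) if len(xs) else None
def tilt(L=None):
    "angle of rod below horizontal, from the tip ray and the grip point; L=grip-to-tip length"
    im,r=redtip();s=observe();R=s["tool_rot"];g=s["position"]+np.array([0,0,.0345])
    if r is None: print("no red");return
    o,d=wray(im,(r[0],r[1]));o2,d2=wray(im,(r[0],r[2]))
    ux=R[:,0]  # toward the red end, level
    from scipy.optimize import brentq
    def pt(o,d,th,plane=None):
        n=np.cross(ux*np.cos(th)+np.array([0,0,-np.sin(th)]),R[:,1]);t=np.dot(g-o,n)/np.dot(d,n);return np.linalg.norm(o+t*d-g)
    for th in (range(-6,50,4)): print(th,round(pt(o,d,np.radians(th))*1000,1),round(pt(o2,d2,np.radians(th))*1000,1))
    if L: print("tilt",np.degrees(brentq(lambda t:pt(o,d,t)-L,-.3,1.1)))
    print(r)
E
python3 -c "
from h import *
tilt()"
```

```text
-6 96.3 85.3
-2 97.1 85.5
2 98.4 86.1
6 100.2 87.2
10 102.6 88.7
14 105.7 90.8
18 109.5 93.4
22 114.1 96.6
26 119.8 100.6
30 126.7 105.4
34 135.1 111.3
38 145.6 118.5
42 158.6 127.4
46 175.0 138.5
(np.float64(318.02597402597405), np.float64(69.5), np.float64(100.5), 539)
```

Call:
move_arm(
  series="0 0 3 0 -1;0 0 6 0 -1;0 0 9 0 -1;0 0 10.5 0 -1;0 0 11.4 0 -1;0 0 11.4 0 -1",
  force=40,
)

```text
time_s: 15.95
position: [0.3809, 0.1272, 0.0909]
tool_rot: [[-0.978, 0.207, -0.0], [0.207, 0.978, -0.0], [0.0, -0.0, -1.0]]
ft_force: [1.0, -0.2, -2.4]
grip_width: 0.0077
gripper_force: 39.5
```

Call:
move_arm(
  series="0 0 0.8 0 -1;0 0 1.6 0 -1;0 0 2.4 0 -1;0 0 2.4 0 -1",
)

```text
time_s: 16.45
position: [0.3807, 0.1272, 0.0666]
tool_rot: [[-0.978, 0.207, -0.001], [0.207, 0.978, -0.0], [0.001, -0.0, -1.0]]
ft_force: [-1.8, 0.6, 0.8]
grip_width: 0.0072
gripper_force: 39.6
```

```bash
python3 -c "
from h import *
tilt(.0975)" | tail -2
```

```text
tilt 0.6880065634038272
(np.float64(317.97037037037035), np.float64(70.5), np.float64(100.5), 270)
```

Call:
move_arm(
  series="0 0 0.5 0 -1;0 0 1.0 0 -1;0 0 1.5 0 -1;0 0 1.5 0 -1",
)

```text
time_s: 17.0
position: [0.3805, 0.1273, 0.052]
tool_rot: [[-0.978, 0.207, -0.001], [0.207, 0.978, 0.0], [0.001, -0.0, -1.0]]
ft_force: [-4.7, 0.8, 4.9]
grip_width: 0.0073
gripper_force: 40.4
```

```bash
python3 -c "
from h import *
tilt(.0975)" | tail -2
```

```text
tilt 17.46143781011556
(np.float64(318.682119205298), np.float64(91.5), np.float64(113.5), 151)
```

Call:
move_arm(
  series="0 0 0.4 0 -1;0 0 0.8 0 -1;0 0 1.1 0 -1;0 0 1.1 0 -1",
)

```text
time_s: 17.55
position: [0.3809, 0.1272, 0.041]
tool_rot: [[-0.978, 0.207, -0.0], [0.207, 0.978, -0.0], [0.0, -0.0, -1.0]]
ft_force: [-3.9, -0.1, 4.3]
grip_width: 0.0076
gripper_force: 39.1
```

```bash
python3 -c "
from h import *
tilt(.0975)
s=observe();print(s['position'],s['ft_force'])" | tail -3
```

```text
tilt 32.32705575383385
(np.float64(318.3362831858407), np.float64(117.5), np.float64(135.5), 113)
[0.38092204 0.12717282 0.04103158] [-4.11640479  0.12239801  4.03139277]
```

Call:
move_arm(
  series="0 0 -5 0 -1;0 0 -10 0 -1;-4 -0.01 -12 0.2 -1;-8 -0.03 -12 0.2 -1;-12.7 -0.04 -12 0.2 -1;-12.7 -0.04 -10 0.2 -1;-12.7 -0.04 -9.6 0.2 -1;-12.7 -0.04 -9.6 0.2 -1",
)

```text
time_s: 18.6
position: [0.5048, 0.1007, 0.1371]
tool_rot: [[-0.978, 0.21, -0.0], [0.21, 0.978, 0.0], [0.0, -0.0, -1.0]]
ft_force: [1.0, 0.2, -1.3]
grip_width: 0.007
gripper_force: 39.9
```

```bash
python3 - <<'E'
from restfit import *
tilt(.0975)
im=save("wrist","w5.png");im=save("scene","s3.png",(180,160,340,280),5);
s=observe();print(s["position"],s["tool_rot"][:,0],s["ft_force"],s["grip_width"])
for l,m in collect(["wrist"],n=1): print(l,m.round(4))
E
```

```text
-6 81.9 75.6
-2 82.0 75.4
2 82.4 75.5
6 83.3 76.1
10 84.6 77.0
14 86.4 78.3
18 88.7 80.1
22 91.5 82.3
26 95.1 85.1
30 99.4 88.6
34 104.6 92.8
38 111.1 98.0
42 119.0 104.3
46 128.7 112.0
tilt 28.357519825843514
(np.float64(317.479797979798), np.float64(110.5), np.float64(128.5), 198)
[0.50517738 0.10067638 0.1377914 ] [-0.97770126  0.20999611 -0.00137352] [ 1.02751265  0.04492589 -2.02895946] 0.007447606875851819
(0, 0, 0) [0.5179 0.0986 0.1248]
(-97, 0, 0) [0.4363 0.113  0.0762]
```

View pics/w5.png

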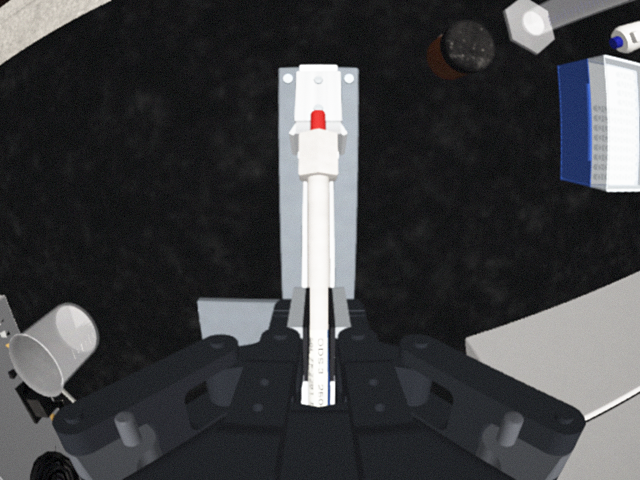

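Call:
move_arm(
  series="-1.2 0 1 0 -1;-2.3 0 2 0 -1;-2.3 0 3 0 -1;-2.3 0 3.5 0 -1;-2.3 0 3.9 0 -1;-2.3 0 3.9 0 -1",
)

```text
time_s: 19.8
position: [0.5271, 0.0958, 0.098]
tool_rot: [[-0.978, 0.21, -0.001], [0.21, 0.978, -0.0], [0.001, -0.0, -1.0]]
ft_force: [-2.1, 0.1, 1.3]
grip_width: 0.007
gripper_force: 39.0
```

```bash
python3 - <<'E'
from restfit import *
tilt(.0975)
s=observe();print(s["position"],s["tool_rot"][:,0],s["ft_force"],s["wrist_torque"],s["grip_width"])
E
```

```text
-6 75.0 70.3
-2 74.7 69.9
2 74.9 69.9
6 75.4 70.2
10 76.3 70.8
14 77.6 71.9
18 79.3 73.3
22 81.5 75.1
26 84.3 77.4
30 87.7 80.3
34 91.8 83.8
38 96.9 88.1
42 103.1 93.3
46 110.7 99.7
tilt 38.43289180185034
(np.float64(317.4074074074074), np.float64(129.5), np.float64(142.5), 81)
[0.52700548 0.09580396 0.09806843] [-9.77674922e-01  2.10121233e-01  9.02615820e-04] [-3.72793302  0.62502719  1.32446865] [-0.04517687  0.32567937 -0.04778413] 0.007360005581397445
```

```bash
python3 - <<'E'
from restfit import *
im=optics.get_image("scene");s=observe();R=s["tool_rot"];g=s["position"]+np.array([0,0,.0345])
p=im["pixels"].astype(int);b,gr,r=p[...,0],p[...,1],p[...,2]
sub=np.zeros(b.shape,bool);sub[150:270,180:340]=1
mg=(gr>r+25)&(gr>b+15)&sub;mr=(r>gr+50)&(r>b+50)&sub
for n,m in(("green",mg),("red",mr)):
    ys,xs=np.nonzero(m);print(n,len(xs),np.c_[xs,ys][:14].tolist())
for th in(24,28,30,32,36,40):
    d=R[:,0]*np.cos(np.radians(th))+np.array([0,0,-np.sin(np.radians(th))])
    print(th,proj(im,[g+d*.0915,g-d*.1785]).round(1).tolist())
c=spotter.cut_out("column","scene")
if c:
    ys,xs=np.nonzero(c[0]["pixels"]);print(c[0]["score"],len(xs),xs.min(),ys[xs.argmin()],xs.max(),ys[xs.argmax()],ys.min(),ys.max())
c=spotter.cut_out("column","wrist");im=optics.get_image("wrist")
ys,xs=np.nonzero(c[0]["pixels"]);print(c[0]["score"],len(xs))
for v in range(ys.min(),ys.max(),12):
    u=xs[ys==v];print(v,u.min() if len(u) else 0,u.max() if len(u) else 0,end="; ")
q=im["pixels"]
print();print([q[v,318].tolist() for v in range(104,160,3)])
E
```

```text
green 9 [[308, 158], [309, 158], [306, 159], [307, 159], [308, 159], [309, 159], [306, 160], [307, 160], [308, 160]]
red 11 [[225, 221], [224, 222], [225, 222], [226, 222], [223, 223], [224, 223], [225, 223], [226, 223], [224, 224], [225, 224], [226, 224]]
24 [[219.4, 221.8], [307.7, 166.4]]
28 [[220.8, 223.2], [305.6, 163.2]]
30 [[221.5, 223.9], [304.4, 161.6]]
32 [[222.2, 224.5], [303.2, 160.1]]
36 [[223.8, 225.7], [300.5, 157.3]]
40 [[225.5, 226.8], [297.5, 154.6]]
0.71 324 226 222 308 160 160 223
0.59 6447
126 316 319; 138 310 324; 150 301 335; 162 301 336; 174 299 335; 186 300 336; 198 308 328; 210 308 328; 222 308 328; 234 307 329; 246 308 329; 258 308 329; 270 308 330; 282 307 329; 294 310 328; 306 310 327; 318 310 328; 330 309 327; 342 310 327; 354 309 328; 366 309 328; 378 308 329; 390 308 330; 402 308 330; 
[[255, 255, 255], [255, 255, 255], [255, 255, 255], [255, 255, 255], [255, 255, 255], [255, 255, 255], [195, 193, 190], [201, 200, 196], [91, 96, 243], [74, 77, 248], [71, 75, 249], [70, 74, 250], [69, 72, 251], [240, 243, 250], [249, 251, 251], [250, 251, 252], [249, 251, 252], [250, 251, 252], [250, 251, 252]]
```

Call:
move_arm(
  series="0.65 0 0.375 0 -1;1.3 0 0.75 0 -1;1.95 0 1.125 0 -1;2.6 0 1.5 0 -1;2.6 0 1.5 0 -1",
)

```text
time_s: 20.68
position: [0.5007, 0.1015, 0.0824]
tool_rot: [[-0.978, 0.21, -0.003], [0.21, 0.978, 0.0], [0.003, -0.0, -1.0]]
ft_force: [-3.2, 0.6, -0.3]
grip_width: 0.0071
gripper_force: 38.9
```

```bash
cat > st.py <<'E'
from restfit import *
im=optics.get_image("scene");s=observe();R=s["tool_rot"];g=s["position"]+np.array([0,0,.0345])
p=im["pixels"].astype(int);b,gr,r=p[...,0],p[...,1],p[...,2]
sub=np.zeros(b.shape,bool);sub[150:270,180:340]=1
for n,m in(("green",(gr>r+25)&(gr>b+15)&sub),("red",(r>gr+50)&(r>b+50)&sub)):
    ys,xs=np.nonzero(m);print(n,len(xs),xs.mean().round(1) if len(xs) else 0,ys.mean().round(1) if len(xs) else 0)
O=[.5155,.0991,np.radians(-12.18)]
for sx in(0,.01,.02,.03,.04,.05,.06,.07): print("s",sx,proj(im,[w(O,(-135+sx*1000,0,0)),w(O,(135+sx*1000,0,0))]).round(1).tolist())
print(s["time_s"],s["position"],s["ft_force"],s["wrist_torque"],s["grip_width"],s["gripper_force"])
E
python3 st.py
```

```text
green 10 297.8 166.4
red 2 302.5 194.5
s 0 [[204.3, 236.7], [286.4, 175.1]]
s 0.01 [[207.3, 234.5], [289.6, 172.8]]
s 0.02 [[210.3, 232.3], [292.7, 170.4]]
s 0.03 [[213.3, 230.0], [295.8, 168.1]]
s 0.04 [[216.3, 227.8], [298.9, 165.8]]
s 0.05 [[219.2, 225.5], [302.1, 163.4]]
s 0.06 [[222.3, 223.3], [305.2, 161.0]]
s 0.07 [[225.3, 221.0], [308.3, 158.7]]
20.725 [0.50094965 0.1013917  0.08251271] [-3.31231168  0.22194457  0.53949122] [ 6.67273196e-02  3.92748843e-01 -3.77175455e-04] 0.007289537090930414 38.90309035778046
```

Call:
move_arm(
  series="0.45 0 0.25 0 -1;0.9 0 0.5 0 -1;1.3 0 0.75 0 -1;1.75 0 1.0 0 -1;1.75 0 1.0 0 -1",
)

```text
time_s: 21.35
position: [0.4841, 0.105, 0.0727]
tool_rot: [[-0.978, 0.21, -0.002], [0.21, 0.978, 0.0], [0.002, -0.0, -1.0]]
ft_force: [-2.5, 1.1, 2.6]
grip_width: 0.0071
gripper_force: 39.2
```

```bash
python3 st.py | grep -v '^s '
```

```text
green 7 292.0 171.0
red 1 303.0 195.0
21.4 [0.48417646 0.10503907 0.07269958] [-3.07529381  1.67712954  2.19025604] [ 0.12396813  0.35673157 -0.03062629] 0.0071543646185669605 39.18533205986023
```

Call:
move_arm(
  series="0.4 0 0.24 0 -1;0.8 0 0.47 0 -1;1.2 0 0.7 0 -1;1.5 0 0.87 0 -1;1.7 0 1.0 0 -1;1.7 0 1.0 0 -1",
)

```text
time_s: 22.15
position: [0.47, 0.1082, 0.064]
tool_rot: [[-0.978, 0.21, 0.004], [0.21, 0.978, -0.0], [-0.004, 0.0, -1.0]]
ft_force: [1.7, 0.6, 8.6]
grip_width: 0.0073
gripper_force: 39.8
```

```bash
python3 st.py | grep -v '^s '
```

```text
green 10 286.5 175.0
red 2 302.0 194.5
22.2 [0.47006284 0.10817985 0.06402749] [ 0.8385801  -1.22782418  8.88870491] [-0.13864666 -0.41468398  0.01125672] 0.0074894318925070305 39.843007922172546
```

Call:
move_arm(
  series="0.15 0 0.09 0 -1;0.3 0 0.17 0 -1;0.45 0 0.26 0 -1;0.45 0 0.26 0 -1",
)

```text
time_s: 22.7
position: [0.4702, 0.1083, 0.0638]
tool_rot: [[-0.978, 0.21, 0.016], [0.21, 0.978, -0.002], [-0.016, 0.001, -1.0]]
ft_force: [9.7, -5.3, 21.2]
grip_width: 0.0075
gripper_force: 40.9
```

```bash
python3 st.py | grep -v '^s '
```

```text
green 10 286.5 175.0
red 0 0 0
22.75 [0.47023927 0.1082437  0.06374267] [ 9.66604493 -5.14988153 21.08293611] [-0.94984268 -1.78740201 -0.01958055] 0.007533685710319807 40.92434227466583
```

Call:
move_arm(
  series="-0.3 0 -0.2 0 -1;-0.45 0 -0.26 0 -0.7;-0.45 0 -0.26 0 -0.2;-0.45 0 -0.26 0 0;-0.45 0 -0.26 0 0;-0.45 0 -0.26 0 0",
)

```text
time_s: 23.5
position: [0.4683, 0.1085, 0.0629]
tool_rot: [[-0.978, 0.21, -0.0], [0.21, 0.978, 0.0], [0.0, -0.0, -1.0]]
ft_force: [0.8, -0.3, 1.5]
grip_width: 0.0427
gripper_force: 0.0
```

```bash
python3 st.py | grep -v '^s '
```

```text
green 10 286.5 175.0
red 1 302.0 196.0
23.55 [0.4683135  0.10847338 0.06297674] [-0.45325801  0.42991351  0.43603005] [-0.02570656  0.02064765 -0.00077234] 0.04258887216797422 0.0
```

Call:
move_arm(
  series="0 0 -6 0 0;0 0 -12 0 -0.5;0 0 -17.7 0 -1;-3 -2 -17.7 0 -1;-7 -4 -17.7 0 -1;-10.5 -6 -17.7 0 -1;-13.9 -8 -17.7 0 -1;-13.9 -8 -17.7 0 -1",
  force=60,
)

```text
time_s: 24.55
position: [0.5885, -0.0007, 0.2388]
tool_rot: [[-0.977, 0.212, -0.001], [0.212, 0.977, 0.0], [0.001, -0.0, -1.0]]
ft_force: [-1.4, 0.6, 0.6]
grip_width: 0.0001
gripper_force: 0.0
```

```bash
python3 st.py | grep -v '^s '; python3 - <<'E'
from restfit import *
for c in("scene","wrist"):
  optics.get_image(c)
  for n in("lever_pad","lever_hinge","notch","column_mid"):
    r=spotter.mark_of(n,c);print(c,n,[(np.round(a["point"],4).tolist(),round(a["score"],2)) for a in r[:1]])
E
```

```text
green 10 286.5 175.0
red 1 303.0 195.0
24.6 [5.87589009e-01 4.57091140e-04 2.39241198e-01] [ 0.01976017 -0.96419653  0.45962954] [-0.00570823 -0.00821715  0.0404086 ] 0.000179653891544444 0.0
scene lever_pad [([0.5915, -0.0043, 0.2339], 0.64)]
scene lever_hinge [([0.6341, 0.042, 0.1772], 0.93)]
scene notch [([0.5827, 0.0876, 0.1634], 0.61)]
scene column_mid [([0.5139, 0.1014, 0.1251], 0.67)]
wrist lever_pad [([0.5944, -0.0065, 0.2349], 0.65)]
wrist lever_hinge [([0.6326, 0.0405, 0.1778], 0.73)]
wrist notch [([0.5789, 0.0847, 0.1621], 0.84)]
wrist column_mid [([0.5195, 0.0965, 0.1227], 0.97)]
```

Call:
move_arm(
  series="0 0 2 0 -1;0 0 3 0 -1;-0.3 -0.5 3.6 0 -1;-0.6 -1.0 4.2 0 -1;-1.0 -1.4 4.9 0 -1;-1.0 -1.4 4.9 0 -1",
)

```text
time_s: 25.85
position: [0.5946, -0.0153, 0.1907]
tool_rot: [[-0.978, 0.211, -0.0], [0.211, 0.978, -0.0], [0.0, -0.0, -1.0]]
ft_force: [-1.1, -0.1, 1.7]
grip_width: 0.0001
gripper_force: 0.7
```

```bash
python3 st.py | grep -v '^s '; python3 - <<'E'
from restfit import *
optics.get_image("scene")
for c in("scene","wrist"):
    r=spotter.mark_of("lever_pad",c);print(c,[(np.round(a["point"],4).tolist(),round(a["score"],2)) for a in r[:1]])
E
```

```text
green 7 286.0 175.3
red 0 0 0
25.9 [ 0.59450136 -0.01506495  0.19103479] [-1.24559723  0.4547717   2.33797428] [ 0.06492807  0.12379026 -0.01648436] 0.00010690370086471262 0.6861305516213179
scene [([0.5977, -0.0195, 0.2178], 0.44)]
wrist [([0.5944, -0.0065, 0.2349], 0.65)]
```

Call:
move_arm(
  series="-0.36 -0.43 0.7 0 -1;-0.6 -0.6 1.2 0 -1;-0.85 -0.75 1.6 0 -1;-1.03 -0.84 2.0 0 -1;-1.03 -0.84 2.0 0 -1",
)

```text
time_s: 26.68
position: [0.6028, -0.0257, 0.1708]
tool_rot: [[-0.978, 0.211, 0.0], [0.211, 0.978, -0.0], [-0.0, -0.0, -1.0]]
ft_force: [-0.2, -0.2, 1.9]
grip_width: -0.0004
gripper_force: 0.9
```

```bash
python3 st.py | grep -v '^s '; python3 - <<'E'
from restfit import *
optics.get_image("wrist")
for c in("scene","wrist"):
    r=spotter.mark_of("lever_pad",c);print(c,[(np.round(a["point"],4).tolist(),round(a["score"],2)) for a in r[:1]])
E
```

```text
green 10 286.5 175.0
red 0 0 0
26.725 [ 0.60270619 -0.02547931  0.17075162] [-0.3889936  -0.52702987  1.56201167] [-0.11643979  0.08526434 -0.00246077] -9.272349504743933e-05 0.7936453929869458
scene [([0.6075, -0.0314, 0.2013], 0.4)]
wrist [([0.5656, -0.1895, 0.0008], 0.36)]
```

Call:
move_arm(
  series="-0.2 -0.07 0.4 0 -1;-0.4 -0.12 0.8 0 -1;-0.6 -0.15 1.2 0 -1;-0.75 -0.17 1.5 0 -1;-0.75 -0.17 1.5 0 -1",
)

```text
time_s: 27.5
position: [0.6089, -0.0281, 0.158]
tool_rot: [[-0.978, 0.21, -0.0], [0.21, 0.978, -0.0], [0.0, -0.0, -1.0]]
ft_force: [-10.7, -0.2, 17.7]
grip_width: 0.0001
gripper_force: 10.4
```

```bash
python3 st.py | grep -v '^s '; python3 - <<'E'
from restfit import *
for c in("scene",):
    r=spotter.mark_of("lever_pad",c);print(c,[(np.round(a["point"],4).tolist(),round(a["score"],2)) for a in r[:1]])
E
```

```text
green 10 286.5 175.0
red 0 0 0
27.55 [ 0.60891886 -0.0281426   0.15798505] [-9.45950613 -0.49169904 17.7830772 ] [ 0.048304    1.64918032 -0.04215535] -0.00023167936181799857 10.335860864433926
scene []
```

Call:
move_arm(
  series="-0.1 0 0.2 0 -1;-0.2 0 0.35 0 -1;-0.2 0 0.35 0 -1",
)

```text
time_s: 27.98
position: [0.6094, -0.0283, 0.1574]
tool_rot: [[-0.978, 0.21, -0.001], [0.21, 0.978, -0.001], [0.001, -0.001, -1.0]]
ft_force: [-25.7, 2.4, 39.4]
grip_width: 0.0003
gripper_force: 23.2
```

Call:
move_arm(
  series="0.3 0 -0.5 0 -1;0.6 0 -1.0 0 -1;0.6 0 -2 0 -1;0.6 0 -5 0 -1;0.6 0 -9 0 -1;0.6 0 -12 0 -1;0.6 0 -12 0 -1",
)

```text
time_s: 28.85
position: [0.6065, -0.0276, 0.2746]
tool_rot: [[-0.978, 0.21, 0.004], [0.21, 0.978, -0.001], [-0.004, 0.0, -1.0]]
ft_force: [-0.5, 0.5, -0.1]
grip_width: 0.0001
gripper_force: 0.0
```

```bash
python3 st.py | grep -v '^s '; python3 - <<'E'
from restfit import *
optics.get_image("wrist")
for c in("scene","wrist"):
  for n in("lever_pad","lever_hinge","column_mid","notch","jar_frits","beaker_b","bottle_amber","spanner"):
    r=spotter.mark_of(n,c);print(c,n,[(np.round(a["point"],4).tolist(),round(a["score"],2)) for a in r[:1]])
O=[.5155,.0991,np.radians(-12.18)];print(w(O,(137,-108.5,-7.5)))
E
```

```text
green 10 286.5 175.0
red 0 0 0
28.9 [ 0.60593274 -0.02752885  0.27264669] [ 0.39373462 -0.53876348 -0.5280429 ] [ 0.01679449 -0.00907251 -0.0192431 ] -8.7656438670507e-05 0.0
scene lever_pad [([0.6107, -0.0343, 0.1915], 0.47)]
scene lever_hinge [([0.6327, 0.0419, 0.1813], 0.65)]
scene column_mid [([0.5177, 0.0988, 0.124], 0.89)]
scene notch [([0.5835, 0.0883, 0.1659], 0.68)]
scene jar_frits [([0.3875, 0.2392, -0.0051], 0.8)]
scene beaker_b [([0.5602, -0.1907, 0.0009], 0.82)]
scene bottle_amber [([0.517, 0.0999, 0.0001], 0.24)]
scene spanner [([0.3879, -0.4983, 0.0016], 0.57)]
wrist lever_pad [([0.6123, -0.0357, 0.1938], 0.75)]
wrist lever_hinge [([0.6359, 0.0395, 0.1818], 0.74)]
wrist column_mid [([0.5157, 0.0962, 0.1232], 0.76)]
wrist notch [([0.5791, 0.0844, 0.1627], 0.81)]
wrist jar_frits []
wrist beaker_b [([0.5676, -0.19, 0.003], 0.96)]
wrist bottle_amber [([0.7302, -0.1924, 0.0017], 0.75)]
wrist spanner []
[ 0.61224519 -0.03278033  0.187005  ]
```

```bash
python3 -c "
from rig import order
print(order.close_job())"
```

```text
the job is handed in; nothing more can be done
None
```

The column is in the sloping rest, down against the socket's stop with its upper part in the notch, and the lever stayed down on its catch after I let go. The jar, beaker and spanner still read where they started; the bottle was only located once, at the end, and the arm never went near it. I handed the job in at about 30 s, but no verdict came back.

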